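Seat the roll with the handwheel, then bring the pusher back onto its mark

ROBOT

A 6-joint arm with a two-finger parallel gripper is mounted at the origin on the work surface; the furniture and walls round the work are solid. World frame = base frame: x ahead of the robot, y to its left, z up, the work surface at z = 0. Lengths are in mm, angles in rad, forces in N, time in s.
With the tool pointing down it reaches from about 275 to 750 mm from the base axis. Payload 10.2 kg.
Tool frame: the origin (TCP) lies on the centre line of the jaws, within the pads' length; the fingertips stand 17 mm ahead of it and the grasp point (between the pads) lies 2 mm behind it (ctrl.tip_extent is the distance from the TCP to the fingertips, in mm); z points along the fingers, y is the line along which they close (so a half turn about z gives the same grasp; the last joint's range is limited). The gripper opens to 85 mm and grips with 20 to 120 N. Pads are 22 mm wide; open, the fingers measure 114 mm over their backs; the gripper's body (76 mm by 85 mm) begins 54 mm behind the grasp point. The pads swing forward as they close: fully open they stand 13 mm farther back than shut.
Start: joints at [0.909, 0.313, 1.498, -0, 1.331, -0.223], TCP at [223.061, 475.263, 248.294] pointing down, gripper open.
Joint ranges: [-2.94, 2.94], [-0.97, 2.17], [0.19, 2.56], [-1.23, 4.37], [0.02, 3.11], [-2.88, 2.88]. Speed limits (rad/s): [2.39, 2.39, 3.01, 3.14, 3.14, 3.14].

INTERFACE

Orientations are given as a unit quaternion [w, x, y, z].
In Python, from rig import sensors, capture, ctrl, cut_out, place_of gives the robot as it stands.
- The arm moves only by the shell command python3 -m jog 'ROWS' [FORCE]. ROWS is JSON, a list of rows, each a list of 3 entries, a list of its own where there are three numbers: the shift along the world's x, y, z in mm, then the turn, a rotation vector about the world's x, y, z in degrees, then the closure, from 0 (fully open) to 1 (shut). A call has exactly 8 rows; each row is the pose to reach, as a shift and turn from the pose commanded when the call began; what a row does not reach only later rows make up. A row lasts 1/12 s, in which the tool goes at most 41.7 mm and 7.16 degrees, less where a joint would pass 70% of its speed; a pose out of reach is approached as far as the arm can. A call with a gripper value outside its range is refused whole. The fingers move at their own pace and stop on an object; FORCE is the grip in N (left out, the last holds). Time passes only in rows, so rows that repeat a pose let the fingers close, or fill a call up. It gives the time, the measured TCP pose, the force and the opening at its end, in the units of the state.
- sensors.sense(): the state, without advancing time (a new reading comes with each control period).
- capture(name): name is "side" or "top" or "wrist"; returns a dict with "color" (420x560x3 uint8, blue, green, red), "z_map" (420x560 float32, mm along the optical axis (not along the pixel's ray), 0 where there is no reading), "camera_matrix" (3x3 intrinsics, pixels), "R" (3x3) and "t" (3): a world point X has camera coordinates R X + t. Camera axes: x right, y down, z forward; pixel columns grow to the right and rows downward; lengths in mm; the calibration is good to about 2 mm. A picture is of the moment at which its call begins.
- ctrl.finish_job(): hands the job in, once; it reports no verdict.
Trained networks look in a picture, given as the dict that the camera call returned (one of the last four; its "shot" number tells which), for a name from the list of things; names that differ only in an ending like _2 or _b are one class to them, and where a whole thing is asked for, a point or a joint stands for the part that bears it (a point fixed in the world has none). Each returns a list of dicts, best first, with "p" (0 to 1); they miss things now and then, are a little off and sometimes report something else, mostly with a low value. They report only what shows in the picture. A call takes as long as a camera call. They do not tell look-alikes from the thing itself.
- cut_out(picture, query): "region" (420x560 bool, what is visible of it) and "box" ([left, top, right, bottom] in pixels, round what is visible of it).
- place_of(picture, query): "centre" ([row, column] in pixels: a listed point, or the origin of a listed thing).
The state is a dict: "time_s": time; "joints": joint angles; "dq": joint speeds; "tau": joint torques, N m; "eef_pos": TCP position; "ee_rot": TCP orientation; "force": force on the tool from outside, world axes, zero at the start; "wrist_torque": the same for the moment, N m; "grip_width": opening from 0.0 (shut) to 1.0 (fully open).
Only numpy, scipy, OpenCV 4.12 (cv2) and the standard library are available. Lean on these libraries where they do the work, as an engineer would, in place of code of your own. Each camera call takes 0.05 s, during which the arm holds its last target. There are 200 camera calls.

TASK

On the feed jig, turn the handwheel anticlockwise by its knob so that the pusher runs past the mark clip and pushes the film roll along the channel until you feel it seat firmly against the end stop, pressing it there for a moment without crushing it (no more than 60 N on the roll). Then wind the wheel back clockwise, in that one direction only, until the pusher's pointer stands at the line on the mark clip with the slack in the feed taken up that way, leaving the roll against the stop. Work the feed only through the handwheel, let go, and leave the things around the jig where they are.

Things in the scene. Friction and masses are not known exactly. Their poses are not given: they have to be found in the camera images.
- feed_jig: grey base plate 150 (x) by 400 (y) by 12 mm, screwed down. Origin on the bench under the handwheel axis; +y is the feed direction. The channel for the roll runs along y at x = +24 mm, 31 mm wide. Its far end is closed by a clamped stop with a firm rubber pad (20 N per mm), whose place differs each time and is not measured: the roll seats with the pointer 12 to 38 mm past the mark.
- wheel_axis (a point): on the vertical axis of the steel handwheel (124 mm diameter, rim 64 to 76 mm above the bench), 98 mm up. Anticlockwise from above drives the pusher to the jig's +y, 12 mm per rad. Backlash: 0.40 rad of free swing on reversing. Turning takes 0.1 N m when driving, 0.02 in the slack; 10 N on the roll adds 2.6 N at the knob. The feed stays where it is left.
- knob_mid (a point): mid-height of the upright black crank knob on the wheel, 18 mm diameter, 40 mm tall (78 to 118 mm above the bench), which spins freely on its pin; it circles the wheel axis at 47 mm radius and about 98 mm above the bench.
- handwheel (a joint): slack of the wheel on its pinion, rad: +0.2 when the slack is taken up for driving anticlockwise (forward), -0.2 when taken up for driving clockwise (back), in between when the wheel is loose.
- pusher: rack with an aluminium pusher head 27 mm wide and 24 mm high; origin at the centre of the flat face that meets the roll, 26 mm above the bench; its axes are those of the jig. It slides along +y.
- pointer (a point): tip of the thin steel pointer on the pusher head, 7 mm behind (-y of) the pusher's face, 34 mm to the -x side.
- mark (a point): line on the small aluminium clip on the scale rail; clip 8 mm along y. Its axes are those of the jig. The pointer is at the mark when both have the same y in the jig's frame. The clip may be set anywhere from 22 to 34 mm ahead of the pointer's rearmost place; it does not move.
- black_film_roll: black roll, 28 mm diameter, 115 mm long, 0.3 kg, lying in the channel along the feed, between pusher and stop, at first clear of both. Origin at the middle of its underside.
- spool_tall: white thread spool standing behind the jig, 44 mm diameter, 60 mm tall; leave alone. Origin under its centre.
- beeswax: round wax cake, 38 mm diameter, 12 mm tall, behind the jig; leave alone. Origin under its centre.
- tape_measure: round tape measure, about 51 by 66 mm, 19 mm tall, in front of the jig; leave alone. Origin at its underside.
- thread_snips: yellow thread snips, 32 by 105 by 8 mm, in front of the jig; leave alone. Origin at its underside.
- pill_pot: white pot, 55 mm diameter, 78 mm tall, behind the jig; leave alone. Origin under its centre.
Mind the look-alikes: they are no part of the job. Of the things like the black_film_roll, leave any that is blue; of the rest the smaller one is meant.

How it is judged:
By the outcome, as a careful person would: the job done as asked, in the order asked, and still so for the second after the job is handed in, with the robot touching nothing.
It also fails if it takes over 67 s, if anything falls off the work surface, if the arm or the gripper's body presses on something with over 40 N, if the wrist force passes 120 N, or if a joint passes its speed limit or range.

## Working session

There is one attempt and no reset: what is moved stays moved. The work goes in short steps, Python scripts to look and compute and a shell command to move; the robot and the scene stay as the last step left them, time stands still between calls to the robot, and variables do not carry over. Pictures are saved under pics/ and viewed, on a budget of 10 in all, crops included, one or two more only if the job needs it, and the job is handed in when it is done.

```bash
ls; mkdir -p pics; cat > h.py <<'E'
import numpy as np, cv2
from rig import sensors, capture, ctrl, cut_out, place_of
def ray(p,rc,z):
    "intersect pixel [row,col] with the plane world z"
    K,R,t=map(np.array,(p["camera_matrix"],p["R"],p["t"]))
    d=R.T@np.linalg.solve(K,[rc[1],rc[0],1.]); o=-R.T@t
    return o+d*(z-o[2])/d[2]
def dep(p,rc):
    "world point from depth at pixel"
    r,c=int(round(rc[0])),int(round(rc[1])); w=p["z_map"][max(r-1,0):r+2,max(c-1,0):c+2]; w=w[w>0]
    if not len(w): return None
    K,R,t=map(np.array,(p["camera_matrix"],p["R"],p["t"]))
    return R.T@(np.linalg.solve(K,[rc[1],rc[0],1.])*np.median(w)-t)
def cloud(p,m):
    K,R,t=map(np.array,(p["camera_matrix"],p["R"],p["t"]))
    r,c=np.nonzero(m&(p["z_map"]>0)); z=p["z_map"][r,c]
    return (np.linalg.solve(K,np.vstack([c,r,np.ones_like(c)]))*z-t[:,None]).T@R
E
python3 - <<'E'
from h import *
np.set_printoptions(precision=1,suppress=True)
s=sensors.sense(); print(s)
for n in("top","side","wrist"):
    p=capture(n); cv2.imwrite(f"pics/{n}0.png",p["color"])
    print(n,-np.array(p["R"]).T@p["t"])
    for q,z in(("feed_jig",0),("wheel_axis",98),("knob_mid",98),("pusher",26),("pointer",None),("mark",None),("black_film_roll",14)):
        for d in place_of(p,q)[:3]:
            print(q,round(d["p"],2),np.array(d["centre"]),dep(p,d["centre"]), ray(p,d["centre"],z) if z is not None else "")
E
```

```text
pics
{'time_s': 0.0, 'joints': array([ 0.9,  0.3,  1.5, -0. ,  1.3, -0.2]), 'dq': array([ 0.,  0., -0.,  0.,  0., -0.]), 'tau': array([  0. , -41.2, -26. ,  -0. ,   0. ,   0. ]), 'eef_pos': array([222.9, 475.1, 247.7]), 'ee_rot': array([-0. ,  0.2,  1. , -0. ]), 'force': array([-0.8,  0.1, -0.5]), 'wrist_torque': array([ 0., -0.,  0.]), 'grip_width': 1.002567596378167}
top [430.1  74.4 941.5]
feed_jig 0.96 [206.7 337.2] [532.3 -75.4  70.5] [540.6 -87.5   0. ]
wheel_axis 0.77 [204.2 346. ] [537.5 -93.8  79.6] [535.2 -90.2  98. ]
wheel_axis 0.55 [187.1 312.9] [581.7 -22.4  36.8] [571.4 -15.8  98. ]
knob_mid 0.55 [183.9 337.5] [577.1 -67.6 116. ] [580.3 -70.7  98. ]
pusher 0.57 [187.5 309.3] [584.8 -16.3  11. ] [582.3 -14.9  26. ]
pointer 0.54 [206.4 309.6] [536.4 -16.5  25.7] 
mark 0.38 [204.4 303. ] [540.4  -0.2  29.2] 
black_film_roll 0.9 [186.5 281. ] [580.7  53.8  38. ] [584.7  53.3  14. ]
black_film_roll 0.88 [248.5 173.5] [427.1 304.   24.2] [427.1 306.6  14. ]
black_film_roll 0.82 [297.6 224.2] [317.1 178.6  35.4] [314.4 181.1  14. ]
side [ 362.2 -631.2  559.7]
feed_jig 0.7 [304.8 309.4] [ 534.6 -113.6   11.1] [ 538.1 -103.1    0. ]
wheel_axis 0.7 [258.4 308.9] [544.3 -60.   70.8] [534.1 -91.8  98. ]
wheel_axis 0.56 [328.3 386. ] [ 645.9 -186.9   10.3] [ 600.6 -257.8   98. ]
knob_mid 0.54 [247.4 331.3] [575.6 -81.6 107.9] [580.3 -69.6  98. ]
mark 0.24 [244.6 362.2] [679.5  16.9  25.3] 
black_film_roll 0.97 [191.2 227.3] [432.5 285.5  19.2] [433.2 294.3  14. ]
black_film_roll 0.94 [225.1 177.7] [311.2 169.1  12.6] [311.4 167.   14. ]
black_film_roll 0.92 [245.3 314.8] [578.2  14.9  38.5] [588.4  45.3  14. ]
wrist [156.5 506.1 373.1]
black_film_roll 0.59 [383.  227.1] [209.6 467.7 303.5] [430.4 307.6  14. ]
```

```bash
python3 - <<'E'
import cv2
a=cv2.imread("pics/top0.png"); cv2.imwrite("pics/top0c.png",cv2.resize(a[140:290,180:400],None,fx=3.6,fy=3.6,interpolation=cv2.INTER_CUBIC))
E
```

```text
(no output)
```

View pics/top0c.png

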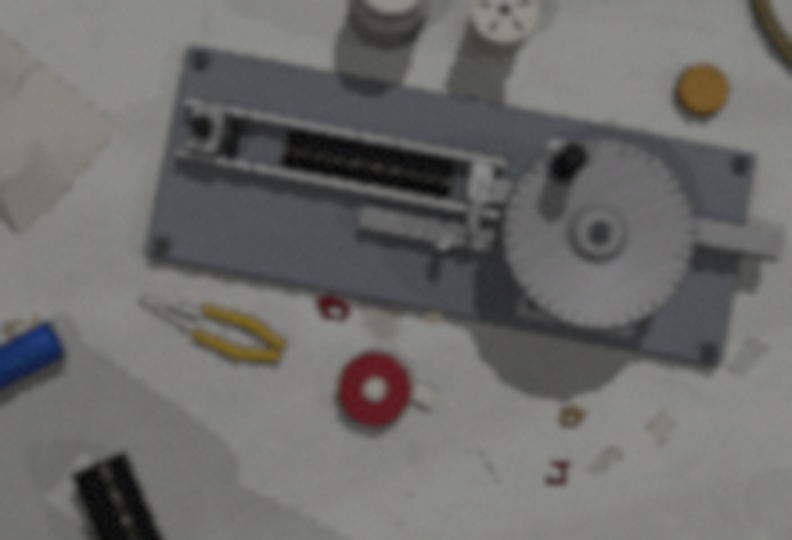

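View pics/side0.png

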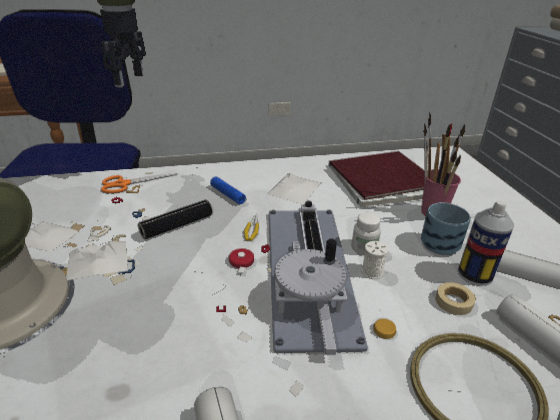

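The crop shows the jig with feed pointing image-left, slightly up. The wheel hub is at px (346,205), the knob at (338,184), the clip near (303,205) and the black roll at (281,186). A larger black roll and a blue one lie outside the jig, to be left alone. I'll move above the knob with the wrist camera on the feed side.

```bash
python3 -m jog '[[[22,-33,0],[0,0,-6],0],[[44,-67,0],[0,0,-12],0],[[66,-100,0],[0,0,-18],0],[[88,-134,0],[0,0,-24],0],[[110,-167,0],[0,0,-30],0],[[132,-201,0],[0,0,-36],0],[[154,-234,0],[0,0,-42],0],[[176,-268,0],[0,0,-48],0]]' 40
python3 -m jog '[[[22,-33,0],[0,0,-6],0],[[44,-67,0],[0,0,-12],0],[[66,-100,0],[0,0,-18],0],[[88,-134,0],[0,0,-24],0],[[110,-167,0],[0,0,-27],0],[[132,-201,0],[0,0,-27],0],[[154,-234,0],[0,0,-27],0],[[181,-277,0],[0,0,-27],0]]'
python3 - <<'E'
from h import *
from scipy.spatial.transform import Rotation as Ro
np.set_printoptions(precision=1,suppress=True)
s=sensors.sense(); q=s["ee_rot"]; Rm=Ro.from_quat([q[1],q[2],q[3],q[0]]).as_matrix()
print(s["time_s"],s["eef_pos"],s["joints"],"\n",Rm)
p=capture("wrist"); cv2.imwrite("pics/w1.png",p["color"]); print(-np.array(p["R"]).T@p["t"],p["R"],p["camera_matrix"])
for q,z in(("feed_jig",0),("wheel_axis",98),("knob_mid",98),("pusher",26),("pointer",None),("mark",None),("black_film_roll",14)):
    for d in place_of(p,q)[:3]:
        print(q,round(d["p"],2),np.array(d["centre"]),dep(p,d["centre"]), ray(p,d["centre"],z) if z is not None else "")
E
```

```text
time_s: 1.87
eef_pos: [399.7, 205.5, 248.5]
ee_rot: [0.0, 0.598, 0.802, 0.0]
force: [1.5, 0.3, 0.0]
grip_width: 0.997
time_s: 2.53
eef_pos: [576.0, -63.7, 248.3]
ee_rot: [-0.0, 0.767, 0.642, 0.0]
force: [1.2, 0.9, -0.4]
grip_width: 1.0
2.5333 [576.  -63.7 248.3] [-0.3  0.4  1.3  0.   1.4 -0.1] 
 [[ 0.2  1.   0. ]
 [ 1.  -0.2  0. ]
 [ 0.   0.  -1. ]]
[589.8   8.7 373.2] [[ 1.  -0.2 -0. ]
 [-0.2 -0.9  0.3]
 [-0.1 -0.3 -1. ]] [[363.2   0.  279.3]
 [  0.  363.2 207.1]
 [  0.    0.    1. ]]
feed_jig 0.57 [204.8 251.4] [550.  -75.8  71.2] [540.6 -95.7   0. ]
feed_jig 0.52 [240.6 242.5] [ 537.  -104.1   79.3] [ 522.8 -134.5    0. ]
wheel_axis 0.64 [239.9 241.5] [ 536.5 -102.9   80.4] [539.7 -96.2  98. ]
wheel_axis 0.49 [120.2 228.9] [540.7  -3.9  33.3] [550.1  -1.5  98. ]
knob_mid 0.91 [205.3 283.1] [579.  -67.4 117.2] [578.1 -73.1  98. ]
pusher 0.89 [127.3 267.5] [573.2 -17.9  11.4] [573.9 -16.8  26. ]
mark 0.67 [119.  227.1] [540.   -2.4  37.5] 
black_film_roll 0.74 [ 52.1 270.5] [588.6  45.3  38.9] [588.5  48.   14. ]
```

View pics/w1.png

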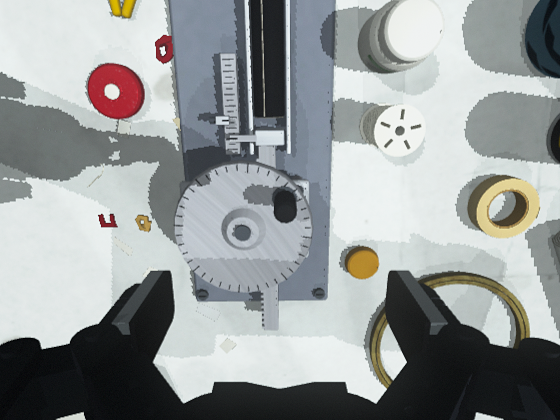

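The wrist view shows the wheel centred at px (242,232), the knob at (285,206), the pusher head at (270,138) with its pointer toward (235,138), and the clip at (222,120). I'll refine the axis, knob and jig yaw from depth.

```bash
python3 - <<'E'
from h import *
np.set_printoptions(precision=1,suppress=True)
print(sensors.sense()["eef_pos"])
for n in("wrist","top"):
    p=capture(n); C=cloud(p,np.ones((420,560),bool))
    near=np.hypot(C[:,0]-537,C[:,1]+93)<90
    k=C[near&(C[:,2]>108)&(C[:,2]<130)]; 
    if n=="top" or 1: print(n,"knob",k.mean(0),(k.max(0)+k.min(0))/2,np.ptp(k,axis=0),len(k))
    w=C[near&(C[:,2]>70)&(C[:,2]<82)]; h=np.float32(w[:,:2]); print("wheel",cv2.minEnclosingCircle(h),w[:,2].mean(),len(w))
    hb=C[near&(C[:,2]>77.5)&(C[:,2]<100)&(np.hypot(C[:,0]-537,C[:,1]+93)<25)]; print("hub",len(hb),hb[:,2].max() if len(hb) else 0,hb[:,:2].mean(0))
    if n=="top":
        b=C[(abs(C[:,2]-12)<4)&(abs(C[:,0]-555)<150)&(abs(C[:,1])<260)]
        ctr=np.array([535,-92]); 
        print("plate",cv2.minAreaRect(np.float32(b[:,:2])))
    r=cut_out(p,"black_film_roll")
    for d in r[:3]:
        c=cloud(p,d["region"]); print("roll",d["p"],d["box"],c.mean(0),cv2.minAreaRect(np.float32(c[c[:,2]>25][:,:2])))
E
```

```text
[574.9 -61.  248.7]
wrist knob [579.5 -72.4 116.1] [579.4 -73.7 113.4] [17.2 17.5 10.7] 442
wheel ((538.6610107421875, -96.0189208984375), 61.68888473510742) 73.60406302463788 13376
hub 477 82.14139750431185 [538.4 -96.4]
roll 0.91 [249.7, 0.0, 285.3, 121.2] [585.7  42.5  36.4] ((584.7955322265625, 40.842063903808594), (98.53548431396484, 27.715917587280273), 80.20863342285156)<stdin>:8: RuntimeWarning: Mean of empty slice.
  ret = um.true_divide(
Traceback (most recent call last):
ValueError: zero-size array to reduction operation maximum which has no identity
```

```bash
python3 -m jog '[[[2,-6,-30],[0,0,0],0],[[4,-11,-60],[0,0,0],0],[[4,-11,-80],[0,0,0],0],[[4,-11,-80],[0,0,0],0],[[4,-11,-80],[0,0,0],0],[[4,-11,-80],[0,0,0],0],[[4,-11,-80],[0,0,0],0],[[4,-11,-80],[0,0,0],0]]'
python3 - <<'E'
from h import *
print(sensors.sense()["force"],sensors.sense()["eef_pos"])
p=capture("wrist"); C=cloud(p,np.ones((420,560),bool))
near=np.hypot(C[:,0]-537,C[:,1]+93)<90
k=C[near&(C[:,2]>112)&(C[:,2]<125)]; print("knob",k.mean(0),(k.max(0)+k.min(0))/2,np.ptp(k,axis=0),len(k))
w=C[near&(C[:,2]>70)&(C[:,2]<79)]; print(cv2.minEnclosingCircle(np.float32(w[:,:2])))
E
```

```text
time_s: 3.75
eef_pos: [579.7, -73.0, 169.8]
ee_rot: [0.001, 0.767, 0.642, 0.001]
force: [-0.3, -0.4, -0.2]
grip_width: 1.001
[-0.33282811 -0.39334878 -0.22344173] [579.7127341  -73.00483321 169.77305308]
knob [579.62496189 -72.31206084 116.41366172] [579.34601002 -73.37468388 115.63934086] [17.6360253  17.25483898  7.26252621] 803
((538.6907958984375, -96.36426544189453), 61.448299407958984)
```

```bash
python3 -m jog '[[[0,0,-33],[0,0,0],0],[[0,0,-66],[0,0,0],0],[[0,0,-66],[0,0,0],0],[[0,0,-66],[0,0,0],0.5],[[0,0,-66],[0,0,0],1],[[0,0,-66],[0,0,0],1],[[0,0,-66],[0,0,0],1],[[0,0,-66],[0,0,0],1]]' 40
python3 -c "
from h import *
s=sensors.sense();print(s['force'],s['wrist_torque'],s['eef_pos'])"
```

```text
time_s: 4.47
eef_pos: [579.7, -73.2, 103.6]
ee_rot: [0.001, 0.767, 0.642, 0.001]
force: [-0.3, -0.1, -0.2]
grip_width: 0.303
[-0.29020641 -0.14269319 -0.18414271] [-0.0226464   0.02864314  0.03305364] [579.71836108 -73.16921576 103.57407122]
```

```bash
cat > w.py <<'E'
import sys, numpy as np
# shifts on the circle from angle a (deg), step d, n rows, round to .5; radius r
a,d,n=map(float,sys.argv[1:4]); r=float(sys.argv[4]) if len(sys.argv)>4 else 47
P=lambda t:r*np.array([np.cos(np.radians(t)),np.sin(np.radians(t))])
print([list(map(float,np.round(2*(P(a+d*k)-P(a)))/2)) for k in range(1,int(n)+1)])
E
cat > st.py <<'E'
from h import *
C0=np.array([538.7,-96.2])
s=sensors.sense(); v=s["eef_pos"][:2]-C0; a=np.arctan2(v[1],v[0]); f=s["force"]
u=np.array([np.cos(a),np.sin(a)]); t=np.array([-u[1],u[0]])
print("t %.2f ang %.1f r %.2f | F rad %.2f tan %.2f z %.2f | grip %.3f z %.1f"%(s["time_s"],np.degrees(a),np.hypot(*v),f[:2]@u,f[:2]@t,f[2],s["grip_width"],s["eef_pos"][2]))
E
python3 -m jog '[[[0,0,0],[0,0,0],1],[[0,0,0],[0,0,0],1],[[0,0,0],[0,0,0],1],[[0,0,0],[0,0,0],1],[[0,0,0],[0,0,0],1],[[0,0,0],[0,0,0],1],[[0,0,0],[0,0,0],1],[[0,0,0],[0,0,0],1]]' 40 >/dev/null
python3 st.py; python3 w.py 29.3 5 8
```

```text
t 5.13 ang 29.3 r 46.67 | F rad -2.37 tan 0.43 z 5.74 | grip 0.197 z 103.4
[[-2.0, 3.5], [-4.5, 7.0], [-7.5, 10.0], [-10.5, 12.5], [-13.5, 15.0], [-17.0, 17.5], [-20.5, 19.5], [-24.5, 21.0]]
```

```bash
python3 -m jog '[[[-2,3.5,0],[0,0,0],1],[[-4.5,7,0],[0,0,0],1],[[-7.5,10,0],[0,0,0],1],[[-10.5,12.5,0],[0,0,0],1],[[-13.5,15,0],[0,0,0],1],[[-17,17.5,0],[0,0,0],1],[[-20.5,19.5,0],[0,0,0],1],[[-24.5,21,0],[0,0,0],1]]' >/dev/null
python3 st.py
python3 - <<'E'
from h import *
p=capture("wrist"); cv2.imwrite("pics/w2.png",p["color"]); np.savez("w2.npz",**{k:p[k] for k in("z_map","R","t","camera_matrix")})
for q in("pusher","pointer","mark"): print([(q,round(d["p"],2),d["centre"],dep(p,d["centre"])) for d in place_of(p,q)[:2]])
E
python3 st.py; python3 w.py 69.3 6 8
```

```text
t 5.80 ang 69.2 r 47.35 | F rad 1.46 tan -3.02 z 5.94 | grip 0.198 z 103.4
[('pusher', 0.94, [154.7, 302.2], array([576.80687836, -13.25225307,  21.73503352])), ('pusher', 0.49, [152.7, 233.3], array([540.66155825,  -3.35801958,  36.79467034]))]
[('pointer', 0.63, [171.2, 236.3], array([540.26519289, -13.17386353,  37.59517339]))]
[('mark', 0.85, [151.3, 232.2], array([540.33664053,  -2.46446853,  37.38541226]))]
t 6.00 ang 69.7 r 47.41 | F rad 1.73 tan 0.41 z 7.37 | grip 0.199 z 103.4
[[-4.5, 1.5], [-9.5, 2.5], [-14.5, 3.0], [-19.5, 3.0], [-24.0, 2.5], [-29.0, 1.5], [-33.5, -0.0], [-38.0, -2.0]]
```

View pics/w2.png

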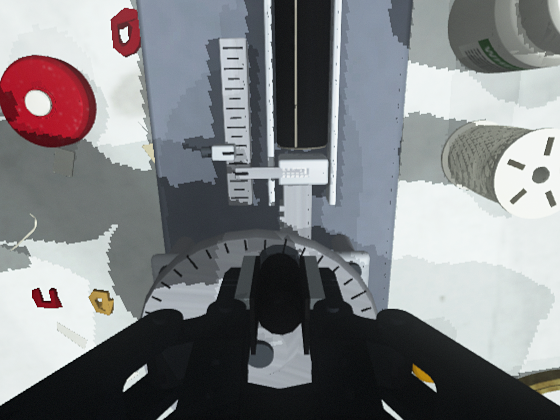

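The knob is gripped and the feed follows. The pointer tip is at px (231,172) and the clip line at (228,152), about 10.5 mm apart. I'll drive on 96°, short of the earliest possible seat at 107°.

```bash
python3 w.py 117.3 6 8; python3 -m jog '[[[-4.5,1.5,0],[0,0,0],1],[[-9.5,2.5,0],[0,0,0],1],[[-14.5,3,0],[0,0,0],1],[[-19.5,3,0],[0,0,0],1],[[-24,2.5,0],[0,0,0],1],[[-29,1.5,0],[0,0,0],1],[[-33.5,0,0],[0,0,0],1],[[-38,-2,0],[0,0,0],1]]' >/dev/null
python3 st.py
```

```text
[[-4.0, -2.5], [-8.0, -5.5], [-12.0, -8.5], [-15.0, -12.5], [-18.0, -16.5], [-20.5, -20.5], [-22.5, -25.0], [-24.0, -30.0]]
t 6.67 ang 116.7 r 48.11 | F rad 5.40 tan -2.33 z 9.80 | grip 0.198 z 103.4
```

```bash
python3 -m jog '[[[-4,-2.5,0],[0,0,0],1],[[-8,-5.5,0],[0,0,0],1],[[-12,-8.5,0],[0,0,0],1],[[-15,-12.5,0],[0,0,0],1],[[-18,-16.5,0],[0,0,0],1],[[-20.5,-20.5,0],[0,0,0],1],[[-22.5,-25,0],[0,0,0],1],[[-24,-30,0],[0,0,0],1]]' >/dev/null
python3 st.py
python3 - <<'E'
from h import *
np.set_printoptions(precision=1,suppress=True)
p=capture("wrist"); cv2.imwrite("pics/w3.png",p["color"])
for q in("pusher","pointer","mark"): print([(q,round(d["p"],2),d["centre"],dep(p,d["centre"])) for d in place_of(p,q)[:2]])
p=capture("top"); cv2.imwrite("pics/t3.png",cv2.resize(p["color"][140:290,180:400],None,fx=3.6,fy=3.6,interpolation=cv2.INTER_CUBIC))
a=cv2.imread("pics/w3.png"); b=cv2.imread("pics/t3.png"); 
E
python3 st.py; for d in 1 2 3; do python3 w.py 165.3 $d 8; done
```

```text
t 7.33 ang 164.6 r 48.13 | F rad 5.84 tan -2.77 z 12.52 | grip 0.198 z 103.3
[('pusher', 0.91, [33.9, 412.9], array([574.2,   6. ,  37. ])), ('pusher', 0.29, [303.4, 518.6], array([ 642.4, -171.9,   11.1]))]
[('pointer', 0.97, [43.5, 350.8], array([544.2,   7. ,  37.4]))]
[('mark', 0.77, [68.5, 345.9], array([540.4,  -3.8,  37.9]))]
t 7.58 ang 165.1 r 48.07 | F rad 7.34 tan 0.26 z 14.24 | grip 0.197 z 103.3
[[-0.0, -1.0], [-0.5, -1.5], [-0.5, -2.5], [-0.5, -3.0], [-1.0, -4.0], [-1.0, -5.0], [-1.0, -5.5], [-1.0, -6.5]]
[[-0.5, -1.5], [-0.5, -3.0], [-1.0, -5.0], [-1.0, -6.5], [-1.5, -8.0], [-1.5, -9.5], [-1.5, -11.5], [-1.5, -13.0]]
[[-0.5, -2.5], [-1.0, -5.0], [-1.5, -7.5], [-1.5, -9.5], [-1.5, -12.0], [-1.5, -14.5], [-1.5, -17.0], [-1.0, -19.5]]
```

View pics/w3.png

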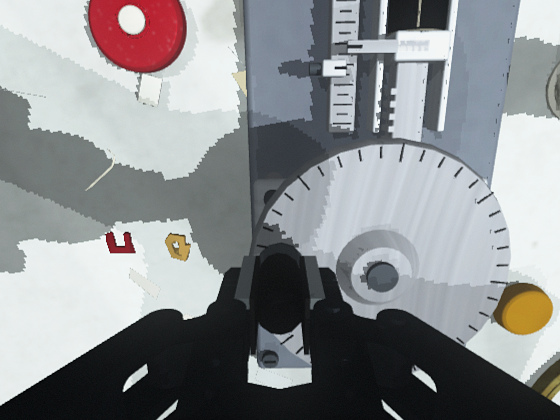

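The pointer (px ~(345,46)) is now past the clip line at (335,69), by about 11 mm. I'll check the roll-to-stop gap in the top view.

View pics/t3.png

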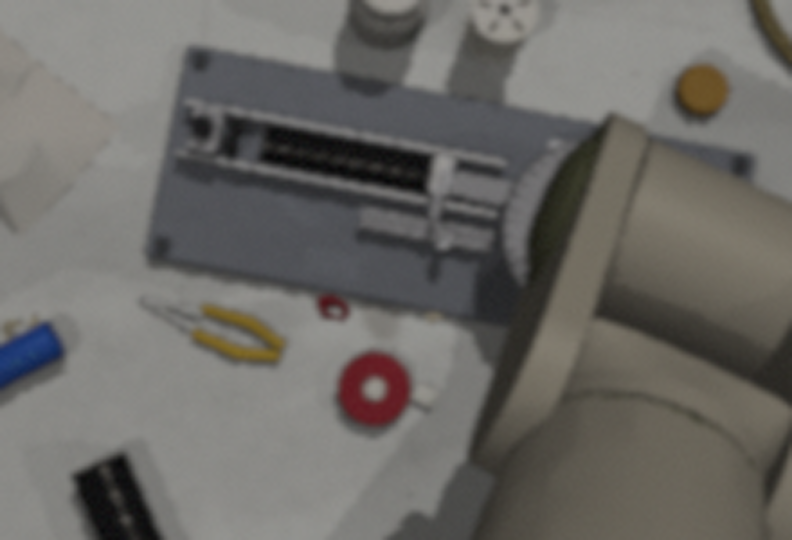

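The roll is against the pusher, its far end at crop x≈262 and the pad at ≈240, so about 15 mm remain. I'll advance 24° (5 mm) per call, easing off the radial and vertical side loads.

```bash
python3 -m jog '[[[-1,-2.5,0.5],[0,0,0],1],[[-2,-5,1],[0,0,0],1],[[-2.5,-7.5,1],[0,0,0],1],[[-2.5,-9.5,1],[0,0,0],1],[[-2.5,-12,1],[0,0,0],1],[[-2.5,-14.5,1],[0,0,0],1],[[-2.5,-17,1],[0,0,0],1],[[-2,-19.5,1],[0,0,0],1]]' >/dev/null
python3 st.py; python3 w.py 189.3 3 8
```

```text
t 8.25 ang -171.1 r 48.16 | F rad -4.99 tan -2.99 z 0.93 | grip 0.192 z 103.4
[[0.5, -2.5], [1.0, -5.0], [2.0, -7.0], [2.5, -9.5], [3.5, -11.5], [4.5, -14.0], [6.0, -16.0], [7.0, -18.0]]
```

```bash
python3 -m jog '[[[1,-2.5,0],[0,0,0],1],[[1.5,-5,0],[0,0,0],1],[[2.5,-7,0],[0,0,0],1],[[3,-9.5,0],[0,0,0],1],[[4,-11.5,0],[0,0,0],1],[[5,-14,0],[0,0,0],1],[[6.5,-16,0],[0,0,0],1],[[7.5,-18,0],[0,0,0],1]]' >/dev/null
python3 st.py; python3 w.py 213.3 1 8;python3 w.py 213.3 2 8
python3 - <<'E'
from h import *
np.set_printoptions(precision=1,suppress=True)
p=capture("wrist")
for q in("pusher","pointer","mark"): print([(q,round(d["p"],2),d["centre"],dep(p,d["centre"])) for d in place_of(p,q)[:2]])
p=capture("top"); b=cv2.resize(p["color"][158:208,220:320],None,fx=8,fy=8,interpolation=cv2.INTER_CUBIC); cv2.imwrite("pics/t4.png",cv2.convertScaleAbs(b,alpha=2))
E
python3 st.py
```

```text
t 8.92 ang -147.8 r 47.73 | F rad -4.59 tan -2.94 z 5.12 | grip 0.198 z 103.3
[[0.5, -0.5], [1.0, -1.5], [1.5, -2.0], [2.0, -2.5], [2.5, -3.5], [3.0, -4.0], [3.5, -4.5], [4.0, -5.0]]
[[1.0, -1.5], [2.0, -2.5], [3.0, -4.0], [4.0, -5.0], [5.0, -6.5], [6.0, -7.5], [7.5, -8.5], [8.5, -10.0]]
[]
[]
[]
t 9.17 ang -147.6 r 47.67 | F rad -3.72 tan 1.40 z 3.54 | grip 0.194 z 103.4
```

View pics/t4.png

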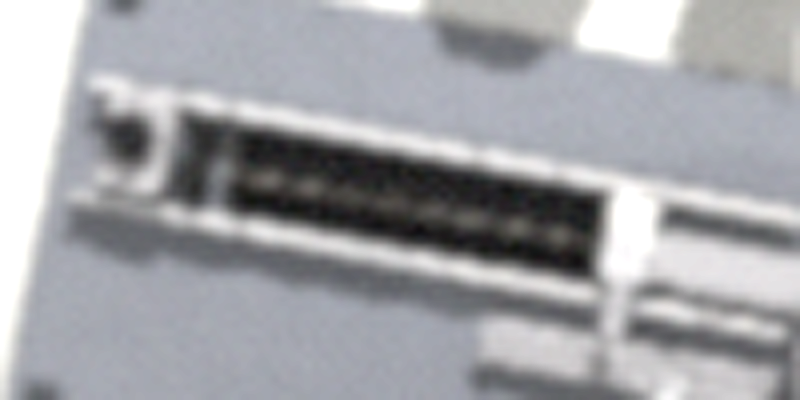

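About 6.5 mm of gap is left (pad edge px 207, roll end 228, at 0.3 mm/px). I'll slow down.

```bash
python3 -m jog '[[[1,-1,0],[0,0,0],1],[[2,-2,0],[0,0,0],1],[[3.5,-3.5,0],[0,0,0],1],[[4.5,-4.5,0],[0,0,0],1],[[5.5,-6,0],[0,0,0],1],[[6.5,-7,0],[0,0,0],1],[[8,-8,0],[0,0,0],1],[[9,-9.5,0],[0,0,0],1]]' >/dev/null
python3 st.py; python3 w.py 229.3 1 8
```

```text
t 9.83 ang -132.6 r 47.32 | F rad -2.31 tan -2.65 z 7.16 | grip 0.196 z 103.4
[[0.5, -0.5], [1.5, -1.0], [2.0, -1.5], [2.5, -2.0], [3.0, -2.5], [4.0, -3.0], [4.5, -3.5], [5.5, -4.0]]
```

```bash
python3 -m jog '[[[0.5,-0.5,0],[0,0,0],1],[[1.5,-1,0],[0,0,0],1],[[2,-1.5,0],[0,0,0],1],[[2.5,-2,0],[0,0,0],1],[[3,-2.5,0],[0,0,0],1],[[4,-3,0],[0,0,0],1],[[4.5,-3.5,0],[0,0,0],1],[[5.5,-4,0],[0,0,0],1]]' >/dev/null
python3 st.py; python3 w.py 237.3 1 8
```

```text
t 10.50 ang -124.4 r 47.01 | F rad -0.67 tan -2.18 z 7.11 | grip 0.199 z 103.4
[[0.5, -0.5], [1.5, -1.0], [2.0, -1.5], [3.0, -1.5], [3.5, -2.0], [4.5, -2.5], [5.0, -3.0], [6.0, -3.0]]
```

```bash
python3 -m jog '[[[0.5,-0.5,0],[0,0,0],1],[[1.5,-1,0],[0,0,0],1],[[2,-1.5,0],[0,0,0],1],[[3,-1.5,0],[0,0,0],1],[[3.5,-2,0],[0,0,0],1],[[4.5,-2.5,0],[0,0,0],1],[[5,-3,0],[0,0,0],1],[[6,-3,0],[0,0,0],1]]' >/dev/null
python3 st.py; python3 w.py 245.3 1 8
```

```text
t 11.17 ang -116.2 r 46.74 | F rad 1.59 tan -3.23 z 7.25 | grip 0.196 z 103.4
[[0.5, -0.5], [1.5, -0.5], [2.5, -1.0], [3.0, -1.5], [4.0, -1.5], [4.5, -2.0], [5.5, -2.0], [6.0, -2.5]]
```

```bash
python3 -m jog '[[[0.5,-0.5,0],[0,0,0],1],[[1.5,-0.5,0],[0,0,0],1],[[2.5,-1,0],[0,0,0],1],[[3,-1.5,0],[0,0,0],1],[[4,-1.5,0],[0,0,0],1],[[4.5,-2,0],[0,0,0],1],[[5.5,-2,0],[0,0,0],1],[[6,-2.5,0],[0,0,0],1]]' >/dev/null
python3 st.py; python3 w.py 253.3 1 8
```

```text
t 11.83 ang -109.5 r 46.75 | F rad -2.24 tan -9.51 z 11.94 | grip 0.198 z 103.2
[[1.0, -0.0], [1.5, -0.5], [2.5, -0.5], [3.0, -1.0], [4.0, -1.0], [5.0, -1.0], [5.5, -1.5], [6.5, -1.5]]
```

Contact felt: tangential force jumped from about 2.7 to 9.5 N. I'll hold and read.

```bash
python3 -m jog '[[[0.5,0,0],[0,0,0],1],[[1,0,0],[0,0,0],1],[[1,0,0],[0,0,0],1],[[1,0,0],[0,0,0],1],[[1,0,0],[0,0,0],1],[[1,0,0],[0,0,0],1],[[1,0,0],[0,0,0],1],[[1,0,0],[0,0,0],1]]' >/dev/null
python3 st.py
```

```text
t 12.50 ang -108.4 r 46.65 | F rad 0.71 tan -8.87 z 11.60 | grip 0.193 z 103.3
```

```bash
python3 -m jog '[[[0.5,0,0],[0,0,0],1],[[1,-0.5,0],[0,0,0],1],[[1.5,-0.5,0],[0,0,0],1],[[1.5,-0.5,0],[0,0,0],1],[[1.5,-0.5,0],[0,0,0],1],[[1.5,-0.5,0],[0,0,0],1],[[1.5,-0.5,0],[0,0,0],1],[[1.5,-0.5,0],[0,0,0],1]]' >/dev/null
python3 st.py; python3 - <<'E'
from h import *
p=capture("top"); b=cv2.resize(p["color"][158:208,220:320],None,fx=8,fy=8,interpolation=cv2.INTER_CUBIC); cv2.imwrite("pics/t5.png",cv2.convertScaleAbs(b,alpha=2))
E
python3 st.py; python3 w.py 252.6 -4 8; python3 w.py 252.6 -6 8
```

```text
t 13.17 ang -106.8 r 46.62 | F rad 0.23 tan -10.98 z 11.94 | grip 0.197 z 103.2
t 13.22 ang -106.8 r 46.62 | F rad 0.32 tan -11.43 z 12.74 | grip 0.199 z 103.3
[[-3.0, 1.0], [-6.0, 2.5], [-9.0, 4.0], [-12.0, 5.5], [-14.5, 7.5], [-17.0, 9.5], [-19.5, 12.0], [-21.5, 14.5]]
[[-4.5, 1.5], [-9.0, 4.0], [-13.0, 6.5], [-17.0, 9.5], [-20.5, 13.0], [-23.5, 17.0], [-26.5, 21.0], [-28.5, 25.5]]
```

View pics/t5.png

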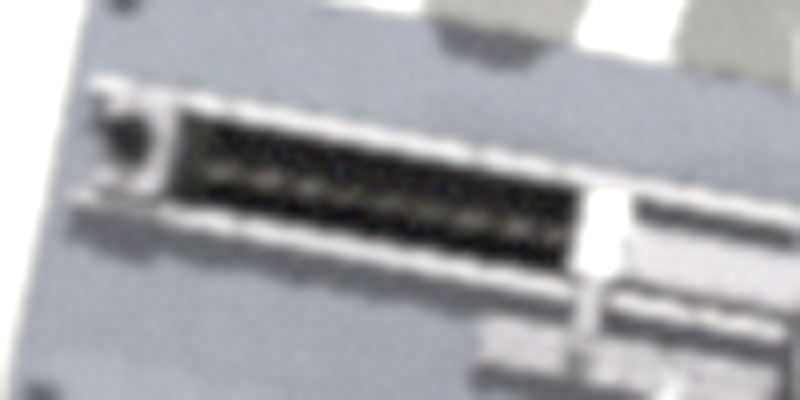

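The roll is seated: no gap, and about 35 N by the knob force (under 60), held over 1 s. Now I'll wind back clockwise: about 142° of drive plus 23° of slack, expected to end near 88°.

```bash
cat > w2.py <<'E'
import sys, numpy as np
# shifts from commanded x,y to circle points from angle a step d
x,y,a,d=map(float,sys.argv[1:5]); n=int(sys.argv[5]) if len(sys.argv)>5 else 8
c=np.array([538.2,-95.8]); k=np.radians(a+d*np.arange(1,n+1))
P=np.round(2*(c+47*np.c_[np.cos(k),np.sin(k)]-[x,y]))/2; print(P.tolist(),"end",P[-1]+[x,y])
E
python3 w2.py 527.7 -141.2 256.3 -6;python3 w2.py 497.1 -118.3 208.3 -6; python3 w2.py 493.7 -80.3 160.3 -6
```

```text
[[-5.5, 1.0], [-10.0, 3.0], [-14.0, 5.5], [-18.0, 8.0], [-22.0, 11.5], [-25.5, 15.0], [-28.5, 19.0], [-31.0, 23.0]] end [ 496.7 -118.2]
[[-2.5, 4.5], [-4.0, 9.5], [-5.0, 14.0], [-6.0, 19.0], [-6.0, 24.0], [-5.5, 29.0], [-4.5, 33.5], [-3.0, 38.5]] end [494.1 -79.8]
[[2.0, 5.0], [4.5, 9.0], [7.5, 13.0], [10.5, 17.0], [14.0, 20.5], [18.0, 23.5], [22.0, 26.0], [26.5, 28.0]] end [520.2 -52.3]
```

```bash
python3 -m jog '[[[-5.5,1,0.5],[0,0,0],1],[[-10,3,0.5],[0,0,0],1],[[-14,5.5,0.5],[0,0,0],1],[[-18,8,0.5],[0,0,0],1],[[-22,11.5,0.5],[0,0,0],1],[[-25.5,15,0.5],[0,0,0],1],[[-28.5,19,0.5],[0,0,0],1],[[-31,23,0.5],[0,0,0],1]]' >/dev/null
python3 st.py
python3 -m jog '[[[-2,4.5,0],[0,0,0],1],[[-3.5,9.5,0],[0,0,0],1],[[-4.5,14,0],[0,0,0],1],[[-5.5,19,0],[0,0,0],1],[[-5.5,24,0],[0,0,0],1],[[-5,29,0],[0,0,0],1],[[-4,33.5,0],[0,0,0],1],[[-3,38,0],[0,0,0],1]]' >/dev/null
python3 st.py; python3 - <<'E'
from h import *
np.set_printoptions(precision=1,suppress=True)
p=capture("wrist")
for q in("pusher","pointer","mark"): print([(q,round(d["p"],2),d["centre"],dep(p,d["centre"])) for d in place_of(p,q)[:2]])
E
```

```text
t 13.88 ang -153.0 r 47.77 | F rad -6.74 tan 1.44 z -4.79 | grip 0.195 z 103.5
t 14.55 ang 160.1 r 48.40 | F rad -5.77 tan 1.73 z -8.40 | grip 0.197 z 103.6
[('pusher', 0.63, [31.4, 413.8], array([575.8,  10.7,  36.6]))]
[('pointer', 0.74, [45.1, 349.3], array([544.3,  10. ,  37.9]))]
[('mark', 0.69, [76.2, 346.0], array([543.1,  -3.6,  25.9]))]
```

```bash
python3 w2.py 493.7 -80.2 160.3 -5
```

```text
[[2.0, 4.0], [3.5, 7.5], [6.0, 11.0], [8.5, 14.5], [11.0, 17.5], [14.0, 20.0], [17.5, 23.0], [21.0, 25.0]] end [514.7 -55.2]
```

```bash
python3 -m jog '[[[2,4,-0.5],[0,0,0],1],[[3.5,7.5,-0.5],[0,0,0],1],[[6,11,-0.5],[0,0,0],1],[[8.5,14.5,-0.5],[0,0,0],1],[[11,17.5,-0.5],[0,0,0],1],[[14,20,-0.5],[0,0,0],1],[[17.5,23,-0.5],[0,0,0],1],[[21,25,-0.5],[0,0,0],1]]' >/dev/null
python3 st.py; python3 - <<'E'
from h import *
np.set_printoptions(precision=2,suppress=True)
u=np.array([.17,.985])
for i in range(4):
    p=capture("wrist"); o=[]
    for q in("pointer","mark"):
        d=place_of(p,q); o.append(ray(p,d[0]["centre"],37.5) if d else None); print(q,[(round(e["p"],2),np.array(e["centre"])) for e in d[:1]])
    if o[0] is not None and o[1] is not None: print("gap",(o[0]-o[1])[:2]@u)
cv2.imwrite("pics/w6.png",cv2.resize(p["color"][60:200,200:400],None,fx=4,fy=4,interpolation=cv2.INTER_CUBIC))
E
python3 st.py; python3 w2.py 514.7 -55.2 120.3 -1
```

```text
t 15.42 ang 120.1 r 48.22 | F rad 1.78 tan 1.33 z 3.27 | grip 0.199 z 103.4
pointer [(0.95, array([124.2, 312.5]))]
mark [(0.87, array([133.3, 311.1]))]
gap 4.594374304929153
pointer [(0.9, array([125. , 315.1]))]
mark []
pointer [(0.85, array([123.4, 313.6]))]
mark [(0.71, array([133.1, 312.2]))]
gap 4.894170859614813
pointer [(0.79, array([120.8, 313.2]))]
mark [(0.75, array([131.8, 312.6]))]
gap 5.53588016495903
t 16.02 ang 120.7 r 48.12 | F rad 3.56 tan -0.95 z 4.87 | grip 0.194 z 103.4
[[0.5, 0.5], [1.0, 1.0], [2.0, 1.0], [2.5, 1.5], [3.5, 2.0], [4.0, 2.0], [5.0, 2.5], [5.5, 3.0]] end [520.2 -52.2]
```

View pics/w6.png

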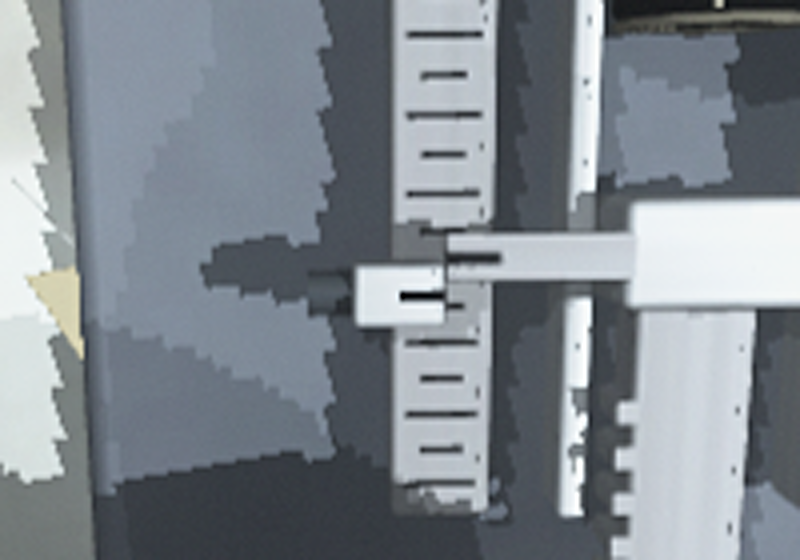

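The crop is very clear: the pointer's line is at (475,258) and the clip's line at (423,296). At 7.5 px/mm (clip 60 px = 8 mm) the gap is 5.1 mm, or about 24° of wheel. I'll go on 16°.

```bash
python3 w2.py 514.7 -55.2 120.3 -2 | tee /dev/stderr >/dev/null; python3 w2.py 527 -50.2 104.3 -0.75
```

```text
[[0.0, 0.0], [1.0, 0.0], [1.5, 0.5], [2.0, 0.5], [2.5, 0.5], [3.0, 0.5], [4.0, 1.0], [4.5, 1.0]] end [531.5 -49.2][[1.0, 1.0], [2.5, 1.5], [4.0, 2.0], [5.5, 3.0], [7.0, 3.5], [8.5, 4.0], [10.5, 4.5], [12.0, 5.0]] end [526.7 -50.2]
```

```bash
python3 -m jog '[[[1,1,0],[0,0,0],1],[[2.5,1.5,0],[0,0,0],1],[[4,2,0],[0,0,0],1],[[5.5,3,0],[0,0,0],1],[[7,3.5,0],[0,0,0],1],[[8.5,4,0],[0,0,0],1],[[10.5,4.5,0],[0,0,0],1],[[12,5,0],[0,0,0],1]]' >/dev/null
python3 st.py; cat > gap.py <<'E'
from h import *
import sys
p=capture("wrist"); u=np.array([.17,.985])
a=place_of(p,"pointer"); b=place_of(p,"mark")
for n,d in(("pointer",a),("mark",b)): print(n,[(round(e["p"],2),np.round(e["centre"],1)) for e in d[:1]])
if a and b: print("net gap",(ray(p,a[0]["centre"],37.5)-ray(p,b[0]["centre"],37.5))[:2]@u)
r,c=np.int32((b or a)[0]["centre"]); y0,x0=max(r-30,0),max(c-35,0); print("crop",y0,x0)
cv2.imwrite(f"pics/{sys.argv[1]}.png",cv2.resize(p["color"][y0:y0+60,x0:x0+80],None,fx=10,fy=10,interpolation=cv2.INTER_CUBIC))
E
python3 gap.py w7; python3 st.py
```

```text
t 16.68 ang 105.1 r 48.02 | F rad 2.65 tan 1.92 z 6.45 | grip 0.196 z 103.4
pointer []
mark [(0.64, array([148.9, 292.6]))]
crop 118 257
t 16.83 ang 104.9 r 47.97 | F rad 4.46 tan 0.42 z 4.97 | grip 0.196 z 103.5
```

View pics/w7.png

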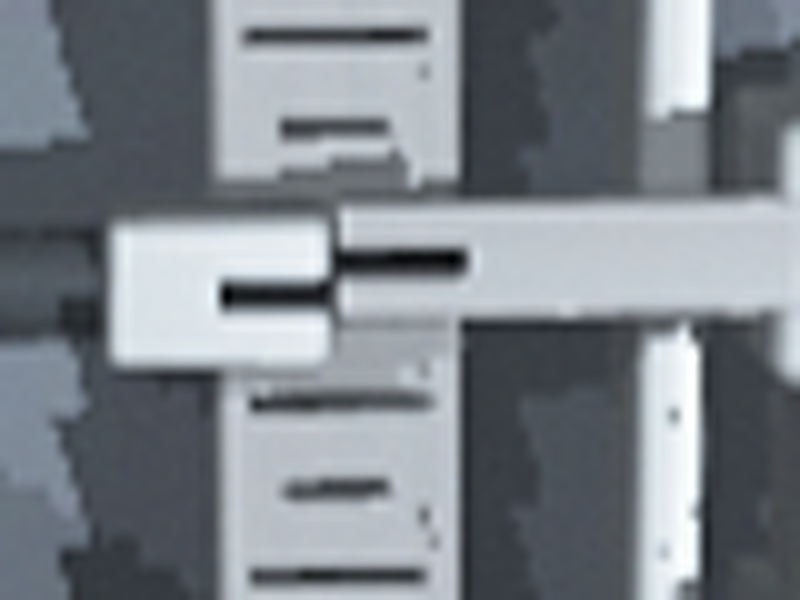

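The lines are at rows 295 (clip) and 261 (pointer). At 18.75 px/mm that leaves 1.8 mm, or 8.6°. I'll go 6.5° and measure the lines numerically.

```bash
python3 w2.py 526.7 -50.2 104.3 -0.8125
cat > line.py <<'E'
from h import *
def prof(g,c0,c1,r):
    w=g[r-9:r+10,c0:c1].mean(1); k=int(np.argmin(w)); lo=max(k-3,0); s=w[lo:k+4]; wt=np.clip(np.median(w)-s,0,None)
    return lo+(wt*np.arange(len(s))).sum()/wt.sum()+r-9, w.astype(int)
for i in range(3):
    p=capture("wrist"); b=place_of(p,"mark")
    if not b: print("miss"); continue
    g=p["color"].mean(2); r,c=np.int32(np.round(b[0]["centre"]))
    # refine: clip = brightest block; find its right edge by columns
    m,wm=prof(g,c-11,c-4,r); q,wq=prof(g,c+3,c+8,r)
    print("mark",np.round(b[0]["centre"],1),"rows %.2f %.2f -> gap %.2f mm"%(m,q,(m-q)/1.875)); 
print(wm,wq)
E

```

```text
[[0.5, 0.0], [1.0, 0.5], [2.0, 0.5], [2.5, 0.5], [3.0, 0.5], [4.0, 1.0], [4.5, 1.0], [5.0, 1.0]] end [531.7 -49.2]
```

```bash
python3 line.py; python3 st.py
```

```text
mark [146.3 290.7] rows 147.05 144.01 -> gap 1.62 mm
mark [146.4 289.4] rows 147.06 144.06 -> gap 1.60 mm
mark [145.6 290.8] rows 147.04 143.99 -> gap 1.63 mm
[104  85 113 179 225 235 232 236 212  97  27  84 190 235 230 231 223 176
 144] [ 96 145 203 198 198 166  57  34  74 160 205 205 177 132 167 167 166 171
 178]
t 17.13 ang 104.9 r 47.96 | F rad 2.67 tan -0.39 z 4.92 | grip 0.195 z 103.4
```

```bash
python3 -m jog '[[[0.5,0,0],[0,0,0],1],[[1,0.5,0],[0,0,0],1],[[2,0.5,0],[0,0,0],1],[[2.5,0.5,0],[0,0,0],1],[[3,0.5,0],[0,0,0],1],[[4,1,0],[0,0,0],1],[[4.5,1,0],[0,0,0],1],[[5,1,0],[0,0,0],1]]' >/dev/null; python3 st.py; python3 line.py; python3 st.py; python3 w2.py 531.7 -49.2 97.8 -0.25
```

```text
t 17.80 ang 99.0 r 47.88 | F rad 3.40 tan 2.66 z 6.21 | grip 0.192 z 103.4
mark [148.8 279.8] rows 150.64 149.84 -> gap 0.43 mm
mark [152.5 282.5] rows 150.64 149.84 -> gap 0.42 mm
mark [152.  280.4] rows 150.64 149.83 -> gap 0.43 mm
[138 212 230 230 230 234 198  41  45 165 235 228 227 226 196 141 145 138
 114] [ 33 129 196 197 198 164  49  32  99 178 202 200 175 144 165 166 168 129
  56]
t 18.10 ang 99.0 r 47.88 | F rad 3.97 tan 1.35 z 5.32 | grip 0.194 z 103.4
[[0.5, -0.0], [0.5, 0.0], [0.5, 0.0], [1.0, 0.0], [1.0, 0.0], [1.5, 0.0], [1.5, 0.0], [2.0, 0.0]] end [533.7 -49.2]
```

```bash
python3 -m jog '[[[0.5,0,0],[0,0,0],1],[[0.5,0,0],[0,0,0],1],[[1,0,0],[0,0,0],1],[[1,0,0],[0,0,0],1],[[1.5,0,0],[0,0,0],1],[[1.5,0,0],[0,0,0],1],[[1.5,0,0],[0,0,0],1],[[1.5,0,0],[0,0,0],1]]' >/dev/null; python3 st.py; python3 line.py; python3 st.py
```

```text
t 18.77 ang 97.2 r 47.84 | F rad 4.06 tan 2.30 z 5.16 | grip 0.196 z 103.4
mark [150.8 282.6] rows 151.35 151.29 -> gap 0.03 mm
mark [151.8 279.3] rows 151.35 151.34 -> gap 0.01 mm
mark [151.9 278.1] rows 151.34 151.33 -> gap 0.00 mm
[ 88 147 217 233 230 231 219 143  26  52 170 234 228 228 224 180 130 152
 137] [ 66  44 101 170 202 196 182 116  31  46 142 204 202 175 138 166 167 153
  93]
t 19.07 ang 97.2 r 47.82 | F rad 4.17 tan 1.54 z 5.64 | grip 0.195 z 103.4
```

Lines coincide (gap 0.0 mm) with a light clockwise preload. Now I'll release and retreat upward.

```bash
python3 -m jog '[[[0,0,0],[0,0,0],0.7],[[0,0,0],[0,0,0],0.6],[[0,0,0],[0,0,0],0.4],[[0,0,0],[0,0,0],0.2],[[0,0,0],[0,0,0],0],[[0,0,0],[0,0,0],0],[[0,0,0],[0,0,0],0],[[0,0,0],[0,0,0],0]]' >/dev/null; python3 st.py; python3 line.py; python3 st.py
python3 -m jog '[[[0,0,15],[0,0,0],0],[[0,0,35],[0,0,0],0],[[0,0,60],[0,0,0],0],[[0,0,80],[0,0,0],0],[[0,0,80],[0,0,0],0],[[0,0,80],[0,0,0],0],[[0,0,80],[0,0,0],0],[[0,0,80],[0,0,0],0]]' >/dev/null; python3 st.py
python3 - <<'E'
from h import *
p=capture("wrist"); C=cloud(p,np.ones((420,560),bool))
k=C[(np.hypot(C[:,0]-537,C[:,1]+93)<90)&(C[:,2]>112)&(C[:,2]<125)]; m=k.mean(0)-[538.7,-96.2,0]; print("knob",k.mean(0),np.degrees(np.arctan2(m[1],m[0])),np.hypot(m[0],m[1]))
b=place_of(p,"mark"); print(b[:1]); r,c=np.int32(b[0]["centre"])
a=cv2.resize(p["color"][max(r-30,0):r+30,c-40:c+40],None,fx=5,fy=5,interpolation=cv2.INTER_CUBIC)
t=capture("top"); q=cv2.resize(t["color"][158:208,220:320],(400,300),interpolation=cv2.INTER_CUBIC)
h=min(a.shape[0],300); cv2.imwrite("pics/f.png",np.hstack([a[:h],cv2.convertScaleAbs(q,alpha=2)[:h]]))
E
```

```text
t 19.73 ang 97.2 r 47.55 | F rad 0.11 tan 0.03 z -0.10 | grip 1.002 z 103.3
mark [150.3 280.2] rows 150.84 150.82 -> gap 0.01 mm
mark [151.4 278.7] rows 150.83 150.86 -> gap -0.02 mm
mark [151.4 277.9] rows 150.83 150.86 -> gap -0.01 mm
[ 76 128 198 226 231 230 234 199  49  25 118 210 230 227 227 213 171 151
 146] [ 92  40  55 138 198 197 198 164  50  33  95 175 202 199 174 145 167 169
 134]
t 20.03 ang 97.2 r 47.57 | F rad 0.43 tan 0.67 z -0.19 | grip 0.995 z 103.3
t 20.70 ang 97.7 r 47.75 | F rad -0.85 tan -0.55 z 0.46 | grip 1.000 z 182.2
knob [533.54401444 -48.69641259 116.43585934] 96.19456952277358 47.7825805532606
[{'centre': [136.6, 279.7], 'p': 0.65}]
```

View pics/f.png

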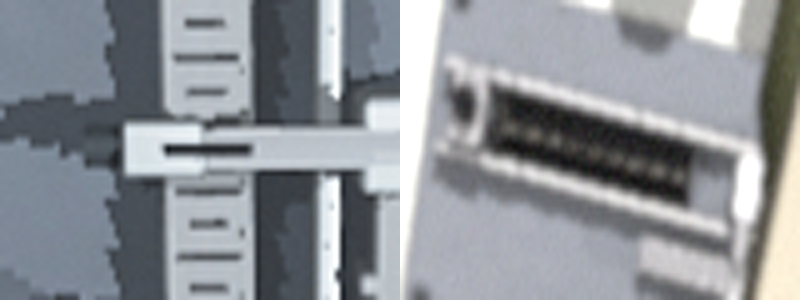

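The final view shows the pointer and clip lines as one continuous line (left panel, row 150). The roll is at the stop with the pusher withdrawn, and the hand is clear. Handing in.

```bash
python3 -c "
from rig import ctrl
print(ctrl.finish_job())"
```

```text
the job is handed in; nothing more can be done
None
```

The job is handed in at about 21 s of the 67 s allowed; no verdict came back.

- **Seating:** I gripped the knob and turned the wheel anticlockwise, past the clip, until the knob force rose from about 2.7 N to 11 N. That puts roughly 35 N on the roll, at most about 45 N and under the 60 N limit. I held it there for over a second, and the top view showed no gap between roll and stop.
- **Return to the mark:** I wound back clockwise only, in shrinking steps, until the two lines matched. The last reading while gripping was 0.00 to 0.03 mm.
- **After letting go:** The gap stayed within 0.02 mm and the tool forces were near zero. The roll was still at the stop.

**Checks that were less clean:**
- **Wheel slack:** I did not measure it directly. I inferred it was taken up clockwise from the 1.5 N of clockwise preload just before release. The knob's depth image (96.2°) and the tool's last angle (97.2°) also agree to about 1°, within the camera error.
- **Possible backward swing:** At one pause on the way back, the measured tool angle eased about 0.6° anticlockwise while the arm settled. That is well inside the 23° of slack, and the wheel went on clockwise from there.
- **Line gap before the last steps:** Before the last two moves, my reading by eye was 1.8 mm and the computed one 1.6 mm. Both go to zero at the end position.
- **Pictures:** I viewed 11, one over the budget.

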